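# Nest the seal cups and hold the bearing housing in its corner stops

### The job

Make up the seal set for a conveyor roller: first put the brass cup upright into the blue seat of the bearing housing, then stand the narrow green cup inside the brass one. Then bring the housing, flat on its dark plate, fully home into the corner of the two yellow stops, flush with both and with its black peg on the side away from that corner, and finish while still holding it there, pressed against both stops at once with the gripper (do not let go). Keep the cups nested, and leave the spindle, bearings, mallet head and wrench alone.

Things in the scene. Friction and masses are not known exactly. Their poses are not given: they have to be found in the camera images.
- fixture: locating fixture, fixed to the bench: dark steel plate 260 x 260 mm, 12 mm thick, carrying the two stops; origin at the centre of its underside (bench level), z up; its place and yaw vary. The stops stand along its +x and +y edges
- stop_a: yellow stop bar on the plate, rigid, 20 mm (x) by 120 mm (y), 30 mm high above the plate; axes parallel to the fixture's; origin at the centre of its underside, on the plate top. Its contact face looks to the fixture's -x, 10 mm from its origin, 120 mm from the plate's centre
- stop_b: the other yellow stop bar, rigid, 120 mm (x) by 20 mm (y), 30 mm high; axes parallel to the fixture's; origin as stop_a. Its contact face looks to the fixture's -y, 10 mm from its origin, 120 mm from the plate's centre
- stop_corner (a point): the corner where the two stops' contact faces would meet, on the plate's top surface (12 mm above the bench); axes as the fixture's. The housing's corner point belongs here
- housing: bearing housing, loose, about 0.75 kg, standing on the plate: aluminium block 110 x 110 mm, 22 mm high, carrying the blue seat cup and the black peg; origin at the centre of its underside, z up. The plate and stops are oiled, so that it slides easily on them (friction coefficient about 0.15). When home its axes are parallel to the fixture's, and its +x and +y faces touch stop_a and stop_b; at the start it is turned less than 25 degrees from that
- housing_corner (a point): bottom corner of the housing block between its +x and +y faces, 55 mm from its origin along both; diagonally opposite the peg
- seat (a point): centre of the inner floor of the blue seat cup, which is fixed on the housing at (+17, +17) mm: outer diameter 66 mm, inner diameter 58 mm, inner depth 21 mm; the floor is 26 mm and the rim 47 mm above the housing's underside
- peg (a point): point on the axis of the black round handle peg of the housing, 22 mm diameter, fixed at (-40, -40) mm, reaching from 22 to 65 mm above the housing's underside; this point is 46 mm above the underside. Grip or push here
- mid_center (a point): centre (half-way up) of the brass cup, loose, 0.12 kg: straight round cup, open at the top, outer diameter 48 mm, inner diameter 42 mm, height 55 mm, inner floor 4 mm above its foot; starts upright on the bench
- mid_foot (a point): centre of the underside of the brass cup, 27.5 mm below its centre; z along the cup's axis to its mouth
- mid_floor (a point): centre of the inner floor of the brass cup, 4 mm above its foot
- small_center (a point): centre (half-way up) of the narrow green cup, loose, 0.09 kg: straight round cup, outer diameter 31 mm, height 85 mm; starts upright on the bench
- small_foot (a point): centre of the underside of the green cup, 42.5 mm below its centre; z along the cup's axis to its mouth
- spindle: bright steel roller spindle lying on the bench, 230 mm long (x), 25 mm diameter; bystander
- bearing_a: sealed ball bearing lying flat, 47 mm diameter, 14 mm high; bystander
- bearing_b: the second such bearing; bystander
- mallet: black rubber mallet head standing on end, 66 mm diameter, 88 mm high; bystander
- wrench: steel wrench lying on the bench, 190 mm long (x); bystander
Not all that is in view belongs to the job. There is more than one size of the part that bears small_center; the job needs the larger. Several things have the shape of the housing; the one meant has the colours described above.

How it is judged:
By the outcome, as a careful person would: the job done as asked, in the order asked, and still so for the second after the job is handed in, while the arm keeps its last pose, push and grip.
It also fails if it takes over 64 s, if anything falls off the work surface, if the arm or the gripper's body presses on something with over 40 N, if the wrist force passes 120 N, or if a joint passes its speed limit or range.

### The arm

A 6-joint arm with a two-finger parallel gripper is mounted at the origin on the work surface. World frame = base frame: x ahead of the robot, y to its left, z up, the work surface at z = 0. Lengths are in m, angles in degrees, forces in N, time in s.
With the tool pointing down it reaches from about 0.4 to 0.825 m from the base axis. Payload 7 kg.
Tool frame: the origin (TCP) lies at the very end of the fingers, on their centre line; the grasp point (between the pads) lies 19 mm behind it; z points along the fingers, y is the line along which they close (so a half turn about z gives the same grasp; the last joint's range is limited). The gripper opens to 88 mm and grips with 3 to 60 N. Pads are 19 mm wide; open, the fingers measure 130 mm over their backs; the gripper's body (78 mm by 193 mm) begins 47 mm behind the grasp point.
Start: joints at [-55.858, 20.546, 0.682, 0, -70.136, -16.507], TCP at [0.204, -0.643, 0.227] pointing down, gripper open.
Joint ranges: [-176.03, 176.03], [-82.01, 121.73], [-58.28, 71.71], [-173.87, 95.51], [-174.79, -0.11], [-173.66, 173.66]. Speed limits (degrees/s): [136.94, 136.94, 172.46, 180, 180, 180].

### API

Orientations are given as [roll, pitch, yaw] about the fixed x, y, z axes, in that order (R = Rz(yaw) Ry(pitch) Rx(roll)).
In Python, from plant import ctrl, viewer gives the robot as it stands.
- The arm moves only by the tool servo_tool, never from a script. Its argument "rows" is a list of rows, each a list of 6 numbers: the shift along the world's x, y, z in mm, then the turn, a rotation vector about the world's x, y, z in degrees. A call has 1 to 5 rows; each row shifts and turns the commanded pose from where the row before left it; what a row does not reach is not made up. A row lasts 1/12 s, in which the tool goes at most 41.7 mm and 7.16 degrees, less where a joint would pass 70% of its speed; a pose out of reach is approached as far as the arm can. A call is refused whole if a number of a shift passes 41.7 or a number of a turn 7.16, either way. A call with a gripper value outside its range is refused whole. "fingers" is the finger opening in mm, from 0 to 87.6, set as the call begins (left out, the last holds). The fingers move at their own pace and stop on an object; the grip force is fixed at half the most. Time passes only in rows, so rows that do not move let the fingers close. It gives the time, the measured TCP pose, the force and the opening at its end, in the units of the state.
- ctrl.get_obs(): the state, without advancing time (a new reading comes with each control period).
- viewer.snapshot(name): name is "side" or "top" or "wrist"; returns (picture, depth): 400x640x3 uint8, red, green, blue; 400x640 float32, m along the optical axis (not along the pixel's ray), 0 where there is no reading.
- viewer.calibration(name): a dict with "fx", "fy", "cx", "cy" (pixels), "k1" (the pictures are not rectified: a ray, as slopes to the right and down, at radius r is drawn at 1 + k1 r^2 times it, then the intrinsics apply), "origin" and "rotation" of the camera in the world. Camera axes: x right, y up, looking along -z (the intrinsics and any distortion apply to the point x, -y, -z); pixel columns grow to the right and rows downward; lengths in m; the calibration is good to about 2 mm. A picture is of the moment at which its call begins: read the wrist's pose just before it. calibration takes no time and is no camera call; for the wrist camera it gives the pose at the moment of the call.
- ctrl.close_job(): hands the job in, once; it reports no verdict.
The state is a dict: "clock": time; "joint_pos": joint angles; "qvel": joint speeds; "tau": joint torques, N m; "tool_pos": TCP position; "orientation": TCP orientation; "force": force on the tool from outside, world axes, zero at the start; "moment": the same for the moment, N m; "opening": finger opening in m.
Only numpy, scipy, OpenCV 4.12 (cv2) and the standard library are available. Lean on these libraries where they do the work, as an engineer would, in place of code of your own. Each camera call takes 0.05 s, during which the arm holds its last target. There are 200 camera calls.

## Working session

There is one attempt and no reset: what is moved stays moved. The work goes in short steps, Python scripts to look and compute and a tool call to move; the robot and the scene stay as the last step left them, time stands still between calls to the robot, and variables do not carry over. Pictures are saved under pics/ and viewed, on a budget of 10 in all, crops included, one or two more only if the job needs it, and the job is handed in when it is done.

Besides the shell and the picture viewer there is one more tool, called by a JSON object that holds its "op" and its "data", one argument or row to a line. servo_tool: Moves the arm, as the interface text tells. Its arguments: {"type":"object","properties":{"rows":{"type":"array","items":{"type":"array","items":{"type":"number"}}},"fingers":{"type":"number"}},"required":["rows"]}

```bash
mkdir -p pics; ls; cat > h.py <<'E'
import numpy as np, cv2, sys
from plant import ctrl, viewer
def snap(n,save=None):
    c=viewer.calibration(n); p,d=viewer.snapshot(n)
    if save: cv2.imwrite('pics/'+save,p[:,:,::-1])
    return p,d,c
def cloud(d,c):
    v,u=np.mgrid[0:400,0:640].astype(float)
    K=np.array([[c['fx'],0,c['cx']],[0,c['fy'],c['cy']],[0,0,1.]])
    uv=cv2.undistortPoints(np.stack([u,v],-1).reshape(-1,1,2),K,np.array([c['k1'],0,0,0,0.])).reshape(400,640,2)
    P=np.stack([uv[...,0]*d,-uv[...,1]*d,-d],-1)
    W=P@np.array(c['rotation']).T+np.array(c['origin']); W[d<=0]=np.nan
    return W
E
python3 - <<'E'
from h import *
o=ctrl.get_obs(); print(o)
for n in('top','side'):
    p,d,c=snap(n,n+'0.png'); np.savez('/tmp/'+n,p=p,d=d,W=cloud(d,c)); print(n,c)
E
```

```text
pics
{'clock': 0.0, 'joint_pos': array([-5.58582592e+01,  2.05932277e+01,  6.32924351e-01, -2.01685470e-02,
       -7.01339915e+01, -1.65071749e+01]), 'qvel': array([ 0.00262746,  0.08673072, -0.11618411, -0.05875879, -0.02693305,
        0.01529105]), 'tau': array([ 1.49039308e-03, -5.82712018e+01,  2.93055385e+01,  6.99716359e+00,
        6.83041246e-03, -1.23744012e-04]), 'tool_pos': array([ 0.20431943, -0.64282447,  0.22559583]), 'orientation': array([ 1.79904204e+02, -8.61712393e-03, -1.62372296e+02]), 'force': array([-0.37052194,  0.33334024,  0.86339846]), 'moment': array([-0.02941116, -0.02054227,  0.0041501 ]), 'opening': 0.08729523322322139}Traceback (most recent call last):
  File "<stdin>", line 4, in <module>
  File "h.py", line 12, in cloud
    W=P@np.array(c['rotation']).T+np.array(c['origin']); W[d<=0]=np.nan
      ~~~~~~~~~~~~~~~~~~~~~~~~~~~^~~~~~~~~~~~~~~~~~~~~~
ValueError: operands could not be broadcast together with shapes (400,640) (3,)
```

View pics/top0.png

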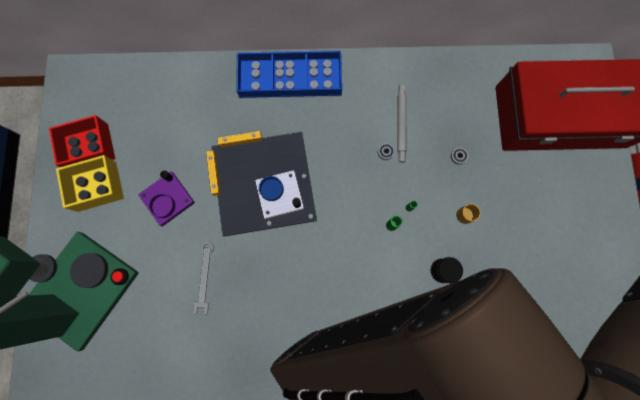

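The top view shows the plate at about (265,185), yellow stops at (240,138) and (212,172), the housing at (280,192), the brass cup at (468,213) and two green cups at (395,223) and (411,205). The calibration's rotation isn't a 3x3 matrix, so I'll check its format.

```bash
python3 - <<'E'
from plant import viewer
for n in('top','side','wrist'): print(n,viewer.calibration(n))
E
```

```text
top {'fx': 424.94139850036976, 'fy': 424.94139850036976, 'cx': 318.6017426240124, 'cy': 195.83242216996302, 'k1': -0.003922313325654342, 'origin': array([0.28899132, 0.0460354 , 1.16330578]), 'rotation': array([ 11.29477655,   0.10648875, -91.18309677])}
side {'fx': 494.55846440323467, 'fy': 494.55846440323467, 'cx': 315.51425517575717, 'cy': 205.66548178272654, 'k1': -0.10414094840272108, 'origin': array([ 0.2568569 , -0.99963938,  0.72857054]), 'rotation': array([ 58.48422184,  -0.48847209, -14.05261084])}
wrist {'fx': 340.24936851251334, 'fy': 340.24936851251334, 'cx': 318.9713405538008, 'cy': 200.49029275659905, 'k1': -0.06703310844449598, 'origin': array([ 0.13306368, -0.66582619,  0.38281211]), 'rotation': array([-1.60071022e+01, -9.06692408e-02,  1.07695353e+02])}
```

```bash
sed -i "s/np.array(c\['rotation'\]).T/Rotation.from_euler('xyz',c['rotation'],degrees=True).as_matrix().T/; 1a from scipy.spatial.transform import Rotation" h.py
python3 - <<'E'
from h import *
for n in('top','side'):
    p,d,c=snap(n,n+'0.png'); W=cloud(d,c); np.savez('/tmp/'+n,p=p,d=d,W=W)
    hsv=cv2.cvtColor(p,cv2.COLOR_RGB2HSV)
    z=W[...,2]; print(n,'bench z',np.nanmedian(z[(abs(z)<.02)]))
    inr=(W[...,0]>0.1)&(W[...,0]<1)&(abs(W[...,1])<.6)&(z<.12)
    for nm,lo,hi in(('yellow',(18,120,120),(32,255,255)),('green',(45,120,40),(75,255,255)),('brass',(10,80,80),(19,255,255)),('blue',(100,120,40),(120,255,255)),('white',(90,0,190),(140,60,255)),('orange',(10,80,60),(24,255,255))):
        m=(cv2.inRange(hsv,lo,hi)>0)&inr
        k,l,s,ce=cv2.connectedComponentsWithStats(m.astype(np.uint8))
        for i in range(1,k):
            if s[i,4]>25:
                q=W[l==i]; print(nm,s[i],q.mean(0).round(3),'z',np.percentile(q[:,2],[2,98]).round(3),'xy',q.min(0).round(3)[:2],q.max(0).round(3)[:2])
E
```

```text
top bench z 0.0012211904113751393
yellow [218 131  44  14 304] [0.682 0.26  0.042] z [0.035 0.047] xy [0.664 0.202] [0.7   0.328]
yellow [206 151  13  43 306] [0.586 0.332 0.042] z [0.035 0.047] xy [0.527 0.315] [0.646 0.351]
yellow [107 180   6  15  46] [0.54  0.595 0.07 ] z [0.063 0.074] xy [0.524 0.589] [0.562 0.6  ]
yellow [463 204  17  17 117] [ 0.459 -0.362  0.021] z [0.001 0.058] xy [ 0.437 -0.381] [ 0.48  -0.336]
green [406 201  11  10  66] [ 0.482 -0.205  0.037] z [0.007 0.061] xy [ 0.473 -0.215] [ 0.493 -0.194]
green [387 216  15  14 152] [ 0.435 -0.154  0.053] z [0.004 0.088] xy [ 0.42  -0.167] [ 0.448 -0.138]
green [106 255  29  57 431] [0.295 0.579 0.031] z [0.025 0.036] xy [0.223 0.534] [0.367 0.6  ]
brass [218 137  44  10 117] [0.674 0.26  0.027] z [0.015 0.039] xy [0.664 0.201] [0.686 0.328]
brass [458 204  22  18 156] [ 0.461 -0.361  0.032] z [0.001 0.058] xy [ 0.436 -0.385] [ 0.481 -0.334]
blue [ 236   51  106   47 3826] [0.883 0.125 0.018] z [0.001 0.047] xy [ 0.817 -0.032] [0.941 0.272]
blue [259 176  24  24 454] [0.538 0.173 0.044] z [0.035 0.063] xy [0.504 0.14 
[... 1528 characters left out ...]
.357]
brass [323 348  20   6  33] [ 0.451 -0.377  0.005] z [0.001 0.011] xy [ 0.437 -0.384] [ 0.47  -0.364]
blue [ 391  160   83   68 2772] [0.878 0.103 0.026] z [0.003 0.047] xy [ 0.817 -0.035] [0.941 0.273]
blue [298 179  23  18 331] [0.539 0.171 0.05 ] z [0.037 0.062] xy [0.495 0.103] [0.569 0.205]
orange [294 162  39  15 325] [0.585 0.324 0.026] z [0.011 0.04 ] xy [0.527 0.307] [0.652 0.374]
orange [339 162  23  27 213] [0.68  0.244 0.027] z [0.011 0.042] xy [0.666 0.195] [0.713 0.402]
orange [234 316   9  12  73] [ 0.284 -0.299  0.045] z [0.024 0.056] xy [ 0.278 -0.311] [ 0.292 -0.275]
orange [322 316  25  38 850] [ 0.458 -0.362  0.033] z [0.001 0.057] xy [ 0.435 -0.384] [ 0.497 -0.278]
```

View pics/side0.png

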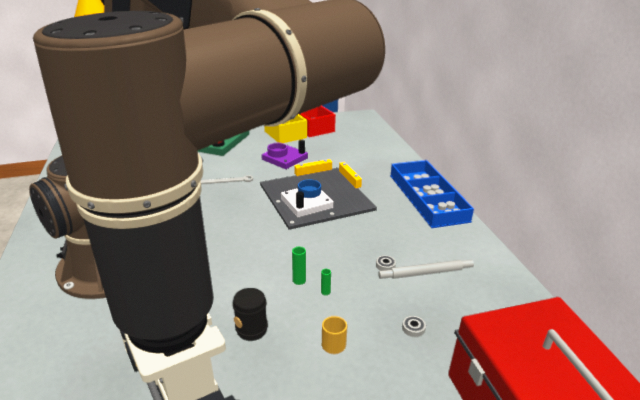

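```bash
python3 - <<'E'
from h import *
def rect(n,box,zr,f=None):
    D=np.load(f'/tmp/{n}.npz'); W=D['W']; hsv=cv2.cvtColor(D['p'],cv2.COLOR_RGB2HSV)
    m=(W[...,0]>box[0])&(W[...,0]<box[1])&(W[...,1]>box[2])&(W[...,1]<box[3])&(W[...,2]>zr[0])&(W[...,2]<zr[1])
    if f: m&=cv2.inRange(hsv,*f)>0
    return W[m]
Y=((18,120,100),(32,255,255)); B=((100,120,40),(120,255,255))
for n in('top','side'):
    print(n)
    for nm,box,zr,f in(('A',(.65,.72,.18,.34),(.037,.05),Y),('B',(.5,.66,.30,.37),(.037,.05),Y),('H',(.44,.61,.08,.24),(.027,.043),None),('plate',(.4,.75,.0,.4),(.007,.018),None)):
        q=rect(n,box,zr,f); r=cv2.minAreaRect((q[:,:2]*1000).astype(np.float32)); print(nm,len(q),np.round(r[0],1),np.round(r[1],1),round(r[2],1),'z',np.median(q[:,2]).round(4))
    for nm,box,zr,f in(('seatrim',(.48,.6,.1,.22),(.056,.068),B),('peg',(.43,.6,.05,.2),(.07,.085),None),('brass rim',(.42,.5,-.4,-.31),(.05,.065),None),('green',(.41,.46,-.19,-.12),(.078,.095),None),('mallet',(.2,.4,-.4,-.2),(.08,.1),None)):
        q=rect(n,box,zr,f)
        if len(q)>3:
            c,rr=cv2.minEnclosingCircle((q[:,:2]*1000).astype(np.float32)); print(nm,len(q),np.round(c,1),round(rr,1),'z',q[:,2].max().round(3))
E
```

```text
top
A 286 [682.9 260.7] [ 21.6 118.9] 8.5 z 0.0426
B 299 [587.  332.4] [119.7  20.7] 8.1 z 0.0422
H 1374 [523.2 151.6] [110.8 110.3] 13.1 z 0.0357
plate 6556 [573.2 202.5] [391.  344.8] 88.9 z 0.013
seatrim 87 [536.2 171. ] 32.9 z 0.064
peg 56 [493.8 103. ] 10.8 z 0.082
brass rim 82 [ 458.8 -357.5] 24.5 z 0.06
green 49 [ 435.2 -153.1] 15.7 z 0.091
mallet 493 [ 310.7 -280.6] 31.4 z 0.096
side
A 138 [684.6 257.2] [ 21.4 122.3] 8.8 z 0.0423
B 156 [587.8 331. ] [118.4  25.4] 8.1 z 0.0422
H 666 [524.  147.9] [110.9 115.3] 13.5 z 0.0349
plate 3090 [559.6 233.9] [267.9 341.1] 8.1 z 0.0128
seatrim 85 [535.1 170.5] 34.9 z 0.063
peg 42 [494.1 100.2] 11.0 z 0.079
brass rim 169 [ 458.7 -358.5] 25.2 z 0.058
green 100 [ 435.1 -154. ] 17.5 z 0.089
mallet 598 [ 311.4 -283.4] 31.5 z 0.091
```

Both cameras agree, and the seat and peg match the housing fit: centre (523,152) mm, yaw 13.1°. The fixture yaw is about 8.3°. I'll go above the brass cup with the fingers closing perpendicular to the seat–peg diagonal.

{"op": "servo_tool", "data": {
  "rows": [
    [20,24,0,0,0,4],
    [27,30,0,0,0,4],
    [27,30,0,0,0,4],
    [27,30,-3,0,0,4],
    [27,30,-3,0,0,4]
  ],
  "fingers": 75
}}

```text
clock: 0.57
tool_pos: [0.3332, -0.4978, 0.2204]
orientation: [-180.0, 0.0, -142.2]
force: [0.8, 0.1, 0.5]
opening: 0.0752
```

{"op": "servo_tool", "data": {
  "rows": [
    [27,30,-5,0,0,4],
    [27,30,-5,0,0,4],
    [27,30,-5,0,0,4],
    [27,30,-5,0,0,4],
    [17,20,0,0,0,4.5]
  ]
}}

```text
clock: 0.98
tool_pos: [0.4589, -0.3564, 0.1995]
orientation: [179.9, 0.0, -121.6]
force: [0.8, -0.6, -0.3]
opening: 0.0752
```

{"op": "servo_tool", "data": {
  "rows": [
    [0,0,0,0,0,0],
    [0,0,0,0,0,0]
  ]
}}

```text
clock: 1.15
tool_pos: [0.4583, -0.3579, 0.2003]
orientation: [180.0, -0.0, -121.7]
force: [0.1, -0.3, 0.1]
opening: 0.075
```

```bash
cat >> h.py <<'E'
def circ(W,box,zr,p=None,f=None):
    m=(W[...,0]>box[0])&(W[...,0]<box[1])&(W[...,1]>box[2])&(W[...,1]<box[3])&(W[...,2]>zr[0])&(W[...,2]<zr[1])
    if f: m&=cv2.inRange(cv2.cvtColor(p,cv2.COLOR_RGB2HSV),*f)>0
    q=W[m]
    if len(q)<10: return len(q)
    from scipy.optimize import least_squares
    h=cv2.convexHull((q[:,:2]*1000).astype(np.float32))[:,0]
    s=least_squares(lambda x:np.hypot(h[:,0]-x[0],h[:,1]-x[1])-x[2],[*h.mean(0),20]).x
    return len(q),s.round(1),'zmax',q[:,2].max().round(4)
E
python3 - <<'E'
from h import *
p,d,c=snap('wrist','w1.png'); W=cloud(d,c)
print(circ(W,(.42,.5,-.4,-.31),(.05,.062),p,((8,80,60),(35,255,255))))
print(ctrl.get_obs()['tool_pos'])
E
```

```text
(535, array([ 458.2, -359.4,   23.6]), 'zmax', np.float64(0.0559))
[ 0.45768484 -0.35872327  0.20035334]
```

{"op": "servo_tool", "data": {
  "rows": [
    [0,0,-20,0,0,0],
    [0,0,-30,0,0,0],
    [0,0,-30,0,0,0],
    [0,0,-20,0,0,0],
    [0,0,0,0,0,0]
  ]
}}

```text
clock: 1.62
tool_pos: [0.4538, -0.3589, 0.0962]
orientation: [179.6, -0.0, -122.1]
force: [-0.4, -0.2, 0.1]
opening: 0.0751
```

{"op": "servo_tool", "data": {
  "rows": [
    [0,0,-20,0,0,0],
    [0,0,-25,0,0,0],
    [0,0,-20,0,0,0],
    [0,0,-8,0,0,0],
    [0,0,0,0,0,0]
  ]
}}

```text
clock: 2.03
tool_pos: [0.4563, -0.3596, 0.0267]
orientation: [179.9, -0.0, -121.9]
force: [-0.5, -0.3, 1.1]
opening: 0.0751
```

{"op": "servo_tool", "data": {
  "rows": [
    [2,0,0,0,0,0],
    [0,0,0,0,0,0],
    [0,0,0,0,0,0],
    [0,0,0,0,0,0],
    [0,0,0,0,0,0]
  ],
  "fingers": 40
}}

```text
clock: 2.45
tool_pos: [0.4598, -0.3594, 0.0285]
orientation: [-179.9, 0.0, -121.9]
force: [0.1, 1.4, 5.7]
opening: 0.0477
```

{"op": "servo_tool", "data": {
  "rows": [
    [0,0,0,0,0,0],
    [0,0,0,0,0,0],
    [0,0,0,0,0,0]
  ]
}}

```text
clock: 2.7
tool_pos: [0.4598, -0.3594, 0.0285]
orientation: [-179.9, 0.0, -121.8]
force: [-1.2, 0.6, 6.7]
opening: 0.0479
```

{"op": "servo_tool", "data": {
  "rows": [
    [0,0,10,0,0,0],
    [0,0,25,0,0,0],
    [0,10,35,0,0,0],
    [2,20,35,0,0,0],
    [4,30,20,0,0,0]
  ]
}}

```text
clock: 3.12
tool_pos: [0.4664, -0.3005, 0.1566]
orientation: [-179.8, 0.0, -122.0]
force: [1.9, 0.4, -0.5]
opening: 0.0476
```

{"op": "servo_tool", "data": {
  "rows": [
    [6,35,5,0,0,0],
    [6,35,0,0,0,0],
    [6,35,0,0,0,0],
    [6,35,0,0,0,0],
    [6,35,0,0,0,0]
  ]
}}

```text
clock: 3.53
tool_pos: [0.4953, -0.1226, 0.1584]
orientation: [-180.0, 0.0, -121.9]
force: [0.7, -0.7, -1.9]
opening: 0.0472
```

{"op": "servo_tool", "data": {
  "rows": [
    [6,35,0,0,0,0],
    [6,35,0,0,0,0],
    [6,35,0,0,0,0],
    [6,35,0,0,0,0],
    [6,35,0,0,0,0]
  ]
}}

```text
clock: 3.95
tool_pos: [0.5252, 0.0526, 0.1583]
orientation: [-180.0, 0.0, -121.8]
force: [0.7, 0.5, -0.2]
opening: 0.0477
```

{"op": "servo_tool", "data": {
  "rows": [
    [5,35,0,0,0,0],
    [5,30,-5,0,0,0],
    [0,20,-5,0,0,0],
    [0,0,0,0,0,0],
    [0,0,0,0,0,0]
  ]
}}

```text
clock: 4.37
tool_pos: [0.535, 0.1367, 0.1475]
orientation: [180.0, -0.0, -121.7]
force: [-0.1, -0.9, -0.8]
opening: 0.0475
```

```bash
python3 - <<'E'
from h import *
p,d,c=snap('wrist','w2.png'); W=cloud(d,c)
B=((100,120,40),(125,255,255))
print('w seat',circ(W,(.48,.6,.1,.24),(.055,.064),p,B))
print('w brass',circ(W,(.48,.6,.06,.2),(.165,.185),p,((8,80,60),(35,255,255))))
p,d,c=snap('top'); W=cloud(d,c)
print('t seat',circ(W,(.48,.6,.1,.24),(.055,.068),p,B))
print(ctrl.get_obs()['tool_pos'])
E
```

```text
w seat (272, array([532.2, 167.9,  28.6]), 'zmax', np.float64(0.0597))
w brass (2703, array([536.1, 134.6,  25.9]), 'zmax', np.float64(0.1849))
t seat 3
[0.53523123 0.13539515 0.14784715]
```

View pics/w2.png

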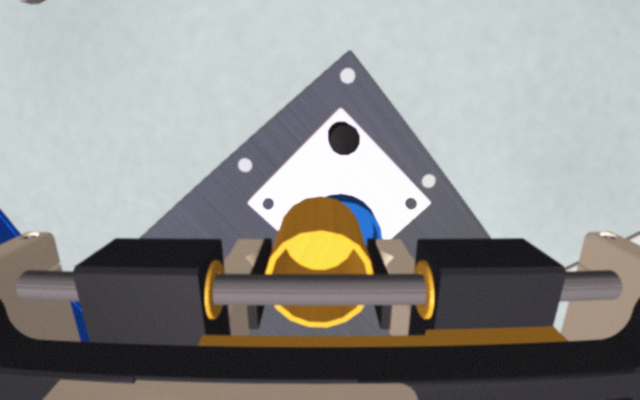

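The picture shows the cup held upright, with the peg at (343,138) and the seat partly hidden behind the cup at (350,215). I'll check the peg position in the wrist frame.

```bash
python3 - <<'E'
from h import *
p,d,c=snap('wrist'); W=cloud(d,c)
print('peg',circ(W,(.46,.53,.07,.13),(.073,.082)))
m=(W[...,0]>.44)&(W[...,0]<.61)&(W[...,1]>.06)&(W[...,1]<.24)&(W[...,2]>.028)&(W[...,2]<.04)&(cv2.cvtColor(p,cv2.COLOR_RGB2HSV)[...,2]>200)
q=W[m][:,:2]*1000
r=np.deg2rad(13.1);ux=np.array([np.cos(r),np.sin(r)]);uy=np.array([-ux[1],ux[0]])
print(len(q),'min ux,uy',np.percentile(q@ux,[.2,99.8]),np.percentile(q@uy,[.2,99.8]),'z',np.median(W[m][:,2]))
C=ux*(np.percentile(q@ux,.2)+55)+uy*(np.percentile(q@uy,.2)+55);print('C',C,'seat',C+17*ux+17*uy)
E
```

```text
peg (810, array([493.6, 101.7,  10.7]), 'zmax', np.float64(0.0784))
9348 min ux,uy [488.68559467 597.33447295] [-27.31177204  81.54217773] z 0.03297556153140743
C [523.2611299  150.19471947] seat [535.96564912 170.60538314]
```

{"op": "servo_tool", "data": {
  "rows": [
    [0,15,0,0,0,0],
    [0.5,15,0,0,0,0],
    [0,5,-10,0,0,0],
    [0,0,-20,0,0,0],
    [0,0,0,0,0,0]
  ]
}}

```text
clock: 4.93
tool_pos: [0.534, 0.1704, 0.1141]
orientation: [179.8, -0.2, -121.9]
force: [-1.3, -0.1, -2.5]
opening: 0.0476
```

{"op": "servo_tool", "data": {
  "rows": [
    [0,0,0,0,0,0],
    [0,0,0,0,0,0]
  ]
}}

```text
clock: 5.1
tool_pos: [0.5362, 0.1708, 0.1179]
orientation: [-180.0, -0.0, -121.9]
force: [-0.5, -0.4, -0.4]
opening: 0.0475
```

Aligned at (536.2,170.8), so I'll descend to TCP z of about 0.068 (51 mm).

{"op": "servo_tool", "data": {
  "rows": [
    [0,0,-12,0,0,0],
    [0,0,-15,0,0,0],
    [0,0,-12,0,0,0],
    [0,0,-6,0,0,0],
    [0,0,-3,0,0,0]
  ]
}}

```text
clock: 5.52
tool_pos: [0.5361, 0.1706, 0.0695]
orientation: [-180.0, -0.0, -121.9]
force: [-0.5, -0.7, -1.1]
opening: 0.0479
```

{"op": "servo_tool", "data": {
  "rows": [
    [0,0,-1.5,0,0,0],
    [0,0,-1.5,0,0,0],
    [0,0,0,0,0,0]
  ]
}}

```text
clock: 5.77
tool_pos: [0.5363, 0.1709, 0.0671]
orientation: [-180.0, 0.0, -121.9]
force: [-0.1, -0.9, -0.4]
opening: 0.0477
```

{"op": "servo_tool", "data": {
  "rows": [
    [0,0,-1,0,0,0],
    [0,0,0,0,0,0]
  ]
}}

```text
clock: 5.93
tool_pos: [0.5365, 0.171, 0.0665]
orientation: [-180.0, 0.1, -121.8]
force: [-1.2, -0.8, 3.4]
opening: 0.0476
```

{"op": "servo_tool", "data": {
  "rows": [
    [0,0,0,0,0,0],
    [0,0,0,0,0,0],
    [0,0,0,0,0,0],
    [0,0,10,0,0,0],
    [0,0,20,0,0,0]
  ],
  "fingers": 64
}}

```text
clock: 6.35
tool_pos: [0.5345, 0.1698, 0.0942]
orientation: [179.9, -0.2, -121.9]
force: [-0.3, -0.3, -0.1]
opening: 0.0635
```

{"op": "servo_tool", "data": {
  "rows": [
    [0,-10,30,0,0,0],
    [0,-20,30,0,0,0],
    [-5,-25,20,0,0,0],
    [-6,-25,0,0,0,0],
    [0,0,0,0,0,0]
  ],
  "fingers": 45
}}

```text
clock: 6.77
tool_pos: [0.5243, 0.0881, 0.178]
orientation: [-179.9, 0.1, -122.0]
force: [-0.1, 0.2, -1.5]
opening: 0.0456
```

```bash
python3 - <<'E'
from h import *
Y=((8,80,60),(35,255,255))
for n in('wrist','side','top'):
    p,d,c=snap(n,'s_%s.png'%n); W=cloud(d,c)
    print(n,circ(W,(.48,.6,.1,.24),(.085,.1),p,Y),'green',circ(W,(.41,.46,-.19,-.12),(.078,.095)))
a=cv2.imread('pics/s_side.png')[120:320,240:440]; b=cv2.imread('pics/s_wrist.png')
cv2.imwrite('pics/c3.png',np.hstack([cv2.resize(a,(400,400)),cv2.resize(b,(400,250)) if 0 else cv2.resize(b[:, 120:520],(400,400))]))
E
```

```text
wrist (440, array([535.4, 170.5,  23.9]), 'zmax', np.float64(0.0941)) green 0
side (113, array([537.4, 170. ,  24.8]), 'zmax', np.float64(0.0967)) green (98, array([ 435.8, -154.8,   15.7]), 'zmax', np.float64(0.0877))
top (38, array([536.1, 171.7,  23.1]), 'zmax', np.float64(0.0972)) green (50, array([ 435.5, -153. ,   14.8]), 'zmax', np.float64(0.0914))
```

View pics/c3.png

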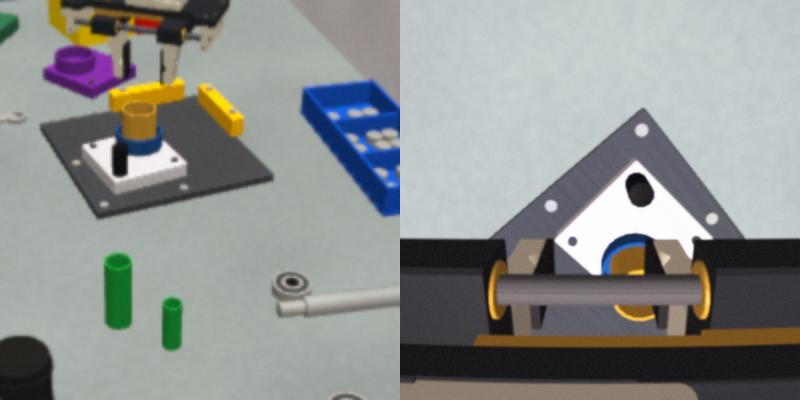

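The brass cup is upright in the blue seat: left panel (140,120), rim at z≈0.094, as expected. Next is the larger green cup.

{"op": "servo_tool", "data": {
  "rows": [
    [-9,-25,0,0,0,0],
    [-12,-35,0,0,0,0],
    [-12,-35,0,0,0,0],
    [-12,-35,0,0,0,0],
    [-12,-35,0,0,0,0]
  ]
}}

```text
clock: 7.33
tool_pos: [0.4675, -0.0748, 0.1754]
orientation: [180.0, -0.0, -121.8]
force: [0.6, -0.3, 0.0]
opening: 0.0451
```

{"op": "servo_tool", "data": {
  "rows": [
    [-12,-35,0,0,0,0],
    [-12,-28,0,0,0,0],
    [-8,-14,0,0,0,0],
    [0,0,0,0,0,0],
    [0,0,0,0,0,0]
  ]
}}

```text
clock: 7.75
tool_pos: [0.436, -0.1515, 0.1755]
orientation: [180.0, -0.0, -121.9]
force: [-0.7, -0.1, 0.3]
opening: 0.0449
```

```bash
python3 - <<'E'
from h import *
p,d,c=snap('wrist','w4.png'); W=cloud(d,c)
print(circ(W,(.41,.46,-.19,-.12),(.075,.092),p,((40,80,30),(80,255,255))),circ(W,(.46,.51,-.23,-.18),(.045,.07),p,((40,80,30),(80,255,255))))
print(ctrl.get_obs()['tool_pos'])
E
```

```text
(601, array([ 434.9, -154.8,   15.2]), 'zmax', np.float64(0.0855)) (359, array([ 482.3, -206.8,   10.6]), 'zmax', np.float64(0.0592))
[ 0.43642961 -0.15099954  0.17549948]
```

{"op": "servo_tool", "data": {
  "rows": [
    [-1,-3.5,-10,0,0,0],
    [0,0,-20,0,0,0],
    [0,0,-20,0,0,0],
    [0,0,-10,0,0,0],
    [0,0,0,0,0,0]
  ]
}}

```text
clock: 8.22
tool_pos: [0.4335, -0.1539, 0.1126]
orientation: [179.7, -0.1, -121.8]
force: [-0.6, 0.6, -0.5]
opening: 0.0453
```

{"op": "servo_tool", "data": {
  "rows": [
    [0,0,-15,0,0,0],
    [0,0,-20,0,0,0],
    [0,0,-15,0,0,0],
    [0,0,-7,0,0,0],
    [0,0,0,0,0,0]
  ]
}}

```text
clock: 8.63
tool_pos: [0.4345, -0.1544, 0.0574]
orientation: [179.9, -0.1, -121.8]
force: [0.1, 0.7, 0.9]
opening: 0.0451
```

{"op": "servo_tool", "data": {
  "rows": [
    [0,0,0,0,0,0],
    [0,0,0,0,0,0],
    [0,0,0,0,0,0],
    [0,0,0,0,0,0],
    [0,0,0,0,0,0]
  ],
  "fingers": 24
}}

```text
clock: 9.05
tool_pos: [0.4357, -0.1548, 0.0594]
orientation: [-179.9, 0.1, -121.9]
force: [-1.0, 1.2, 5.2]
opening: 0.0305
```

{"op": "servo_tool", "data": {
  "rows": [
    [0,0,15,0,0,0],
    [0,0,30,0,0,0],
    [0,0,35,0,0,0],
    [3,10,35,0,0,0],
    [7,20,25,0,0,0]
  ]
}}

```text
clock: 9.47
tool_pos: [0.4449, -0.1256, 0.2018]
orientation: [-179.9, 0.1, -122.0]
force: [1.4, 0.5, -0.6]
opening: 0.0302
```

{"op": "servo_tool", "data": {
  "rows": [
    [10,33,15,0,0,0],
    [10,33,5,0,0,0],
    [10,33,0,0,0,0],
    [10,33,0,0,0,0],
    [10,33,0,0,0,0]
  ]
}}

```text
clock: 9.88
tool_pos: [0.4949, 0.0418, 0.2191]
orientation: [-180.0, 0.1, -121.9]
force: [0.7, -0.1, -1.2]
opening: 0.03
```

{"op": "servo_tool", "data": {
  "rows": [
    [10,33,0,0,0,0],
    [10,33,0,0,0,0],
    [10,33,0,0,0,0],
    [8,23,0,0,0,0],
    [2,8,0,0,0,0]
  ]
}}

```text
clock: 10.3
tool_pos: [0.5357, 0.1732, 0.2182]
orientation: [180.0, 0.0, -121.7]
force: [1.3, -0.7, -1.0]
opening: 0.0301
```

{"op": "servo_tool", "data": {
  "rows": [
    [0,0,0,0,0,0],
    [0,0,0,0,0,0],
    [0,0,0,0,0,0]
  ]
}}

```text
clock: 10.55
tool_pos: [0.5345, 0.1693, 0.2185]
orientation: [180.0, -0.0, -121.9]
force: [-0.8, 0.1, -1.3]
opening: 0.03
```

{"op": "servo_tool", "data": {
  "rows": [
    [2,1.4,-10,0,0,0],
    [0,0,-20,0,0,0],
    [0,0,-20,0,0,0],
    [0,0,-8,0,0,0],
    [0,0,0,0,0,0]
  ]
}}

```text
clock: 10.97
tool_pos: [0.5356, 0.1701, 0.1583]
orientation: [179.9, -0.2, -121.9]
force: [-0.4, -0.6, -1.0]
opening: 0.0302
```

{"op": "servo_tool", "data": {
  "rows": [
    [0,0,0,0,0,0],
    [0,0,0,0,0,0]
  ]
}}

```text
clock: 11.13
tool_pos: [0.5377, 0.1716, 0.1616]
orientation: [-179.9, 0.1, -121.9]
force: [0.2, 0.3, -0.3]
opening: 0.0301
```

```bash
python3 - <<'E'
from h import *
G=((40,80,30),(85,255,255));Y=((8,80,60),(35,255,255))
for n in('wrist','side','top'):
    p,d,c=snap(n,'g_%s.png'%n); W=cloud(d,c)
    m=(cv2.inRange(cv2.cvtColor(p,cv2.COLOR_RGB2HSV),*G)>0)&(abs(W[...,0]-.536)<.05)&(abs(W[...,1]-.17)<.05)
    q=W[m]; print(n,'brass',circ(W,(.48,.6,.1,.24),(.085,.1),p,Y))
    for a in np.arange(.095,.19,.02):
        s=q[(q[:,2]>a)&(q[:,2]<a+.02)]
        if len(s)>5: print(a.round(3),len(s),s.mean(0).round(4),s.min(0).round(4)[:2],s.max(0).round(4)[:2])
print(ctrl.get_obs()['tool_pos'])
E
```

```text
wrist brass (708, array([536. , 170.3,  23.7]), 'zmax', np.float64(0.094))
0.095 167 [0.5297 0.1613 0.1104] [0.5216 0.1562] [0.546  0.1767]
0.115 443 [0.5305 0.1614 0.1255] [0.5217 0.1561] [0.5462 0.1831]
0.135 1080 [0.536  0.1698 0.1461] [0.5218 0.1559] [0.5497 0.1843]
0.155 1185 [0.5337 0.1658 0.1645] [0.5211 0.1559] [0.55   0.1843]
0.175 1294 [0.5329 0.1642 0.1833] [0.5214 0.1558] [0.5502 0.1866]
side brass (85, array([537.2, 168.8,  24.3]), 'zmax', np.float64(0.0967))
0.095 39 [0.5357 0.1612 0.1096] [0.5243 0.1547] [0.55   0.1692]
0.115 66 [0.5353 0.1613 0.1253] [0.5228 0.1534] [0.5494 0.1752]
0.135 81 [0.5365 0.1617 0.145 ] [0.5227 0.1534] [0.5536 0.1737]
0.155 72 [0.5341 0.1613 0.1651] [0.5225 0.1512] [0.549  0.1749]
0.175 93 [0.5364 0.1695 0.1832] [0.5228 0.154 ] [0.551  0.1875]
top brass (41, array([535.2, 170.2,  22.1]), 'zmax', np.float64(0.098))
0.115 10 [0.5335 0.1632 0.1241] [0.5235 0.1584] [0.55   0.1723]
0.135 10 [0.5331 0.1606 0.1448] [0.5269 0.1578] [0.5491 0.1683]
[0.53751122 0.17193211 0.16164128]
```

The green cup is upright and centred over the brass one, so I'll insert it.

{"op": "servo_tool", "data": {
  "rows": [
    [-0.5,-0.5,-12,0,0,0],
    [0,0,-15,0,0,0],
    [0,0,-12,0,0,0],
    [0,0,-8,0,0,0],
    [0,0,-5,0,0,0]
  ]
}}

```text
clock: 11.7
tool_pos: [0.5364, 0.1711, 0.1081]
orientation: [180.0, -0.0, -121.9]
force: [-0.1, -0.4, -0.6]
opening: 0.0301
```

{"op": "servo_tool", "data": {
  "rows": [
    [0,0,-3,0,0,0],
    [0,0,-2,0,0,0],
    [0,0,-1,0,0,0],
    [0,0,0,0,0,0]
  ]
}}

```text
clock: 12.03
tool_pos: [0.5367, 0.1713, 0.1029]
orientation: [-180.0, 0.0, -121.9]
force: [-0.6, 0.3, -0.4]
opening: 0.0306
```

{"op": "servo_tool", "data": {
  "rows": [
    [0,0,-1,0,0,0],
    [0,0,-1,0,0,0],
    [0,0,0,0,0,0]
  ]
}}

```text
clock: 12.28
tool_pos: [0.537, 0.1715, 0.1015]
orientation: [-180.0, 0.1, -121.8]
force: [-1.4, 0.5, 3.7]
opening: 0.0302
```

Contact at the expected height, so I'll release and retreat.

{"op": "servo_tool", "data": {
  "rows": [
    [0,0,0,0,0,0],
    [0,0,0,0,0,0],
    [0,0,0,0,0,0],
    [0,0,10,0,0,0],
    [0,0,20,0,0,0]
  ],
  "fingers": 50
}}

```text
clock: 12.7
tool_pos: [0.5351, 0.1703, 0.1291]
orientation: [179.9, -0.2, -121.9]
force: [-0.0, 0.7, 0.3]
opening: 0.0496
```

{"op": "servo_tool", "data": {
  "rows": [
    [0,0,30,0,0,0],
    [-5,-10,25,0,0,0],
    [-20,-25,10,0,0,0],
    [-20,-30,0,0,0,0],
    [0,0,0,0,0,0]
  ]
}}

```text
clock: 13.12
tool_pos: [0.4884, 0.1029, 0.1972]
orientation: [180.0, 0.1, -121.9]
force: [-1.1, -0.3, -1.5]
opening: 0.05
```

{"op": "servo_tool", "data": {
  "rows": [
    [0,0,0,0,0,0],
    [0,0,0,0,0,0]
  ]
}}

```text
clock: 13.28
tool_pos: [0.4918, 0.1061, 0.1965]
orientation: [-180.0, 0.1, -121.9]
force: [0.5, 0.0, 0.1]
opening: 0.0504
```

```bash
python3 - <<'E'
from h import *
G=((40,80,30),(85,255,255));Y=((8,80,60),(35,255,255))
for n in('wrist','side','top'):
    p,d,c=snap(n,'n_%s.png'%n); W=cloud(d,c)
    print(n,'brass',circ(W,(.48,.6,.1,.24),(.085,.1),p,Y),'green',circ(W,(.48,.6,.1,.24),(.118,.135),p,G),'peg',circ(W,(.46,.53,.07,.13),(.073,.082)))
a=cv2.imread('pics/n_side.png')[120:280,240:400]; b=cv2.imread('pics/n_wrist.png')
cv2.imwrite('pics/c5.png',np.hstack([cv2.resize(a,(400,400)),b[:,120:520]]))
print(ctrl.get_obs()['tool_pos'])
E
```

```text
wrist brass (316, array([535. , 169.6,  22.9]), 'zmax', np.float64(0.0939)) green (390, array([536.1, 171.7,  14.7]), 'zmax', np.float64(0.1275)) peg (495, array([493.5, 101.5,  10.7]), 'zmax', np.float64(0.0778))
side brass (77, array([536.7, 168.4,  24.3]), 'zmax', np.float64(0.0959)) green (67, array([536.2, 171.9,  16. ]), 'zmax', np.float64(0.1303)) peg (35, array([493.7, 101.4,  10.7]), 'zmax', np.float64(0.0797))
top brass 7 green 4 peg (22, array([494.1, 103.6,   9.7]), 'zmax', np.float64(0.0809))
[0.49190012 0.10663995 0.19548311]
```

View pics/c5.png

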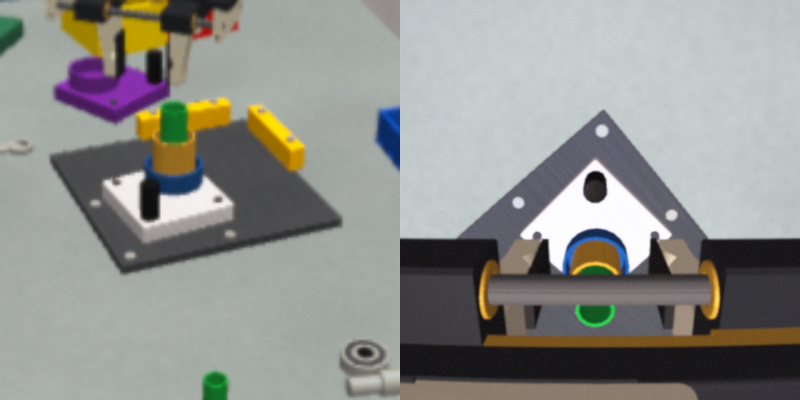

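Both cups are nested: left panel, green in brass in blue at (173,145), with the green rim at z≈0.127 as expected. Next I grip the peg at (493.6,101.8).

{"op": "servo_tool", "data": {
  "rows": [
    [1.7,-4.8,-10,0,0,0],
    [0,0,-20,0,0,0],
    [0,0,-20,0,0,0],
    [0,0,-20,0,0,0],
    [0,0,0,0,0,0]
  ]
}}

```text
clock: 13.85
tool_pos: [0.4908, 0.1001, 0.121]
orientation: [179.8, -0.4, -121.9]
force: [-0.2, -1.5, -0.6]
opening: 0.0505
```

{"op": "servo_tool", "data": {
  "rows": [
    [0,0,0,0,0,0],
    [0,0,-15,0,0,0],
    [0,0,-15,0,0,0],
    [0,0,0,0,0,0],
    [0,0,0,0,0,0]
  ]
}}

```text
clock: 14.27
tool_pos: [0.4935, 0.1014, 0.0961]
orientation: [-180.0, -0.0, -121.8]
force: [0.6, 0.5, 0.8]
opening: 0.0501
```

{"op": "servo_tool", "data": {
  "rows": [
    [0,0,-15,0,0,0],
    [0,0,-15,0,0,0],
    [0,0,-13,0,0,0],
    [0,0,-8,0,0,0],
    [0,0,-3,0,0,0]
  ]
}}

```text
clock: 14.68
tool_pos: [0.4934, 0.1014, 0.0416]
orientation: [-180.0, -0.0, -121.9]
force: [-0.5, -0.5, -0.5]
opening: 0.0499
```

{"op": "servo_tool", "data": {
  "rows": [
    [0,0,0,0,0,0],
    [0,0,0,0,0,0],
    [0,0,0,0,0,0],
    [0,0,0,0,0,0],
    [0,0,0,0,0,0]
  ],
  "fingers": 12
}}

```text
clock: 15.1
tool_pos: [0.4935, 0.1015, 0.0422]
orientation: [-180.0, 0.1, -121.9]
force: [-1.1, -0.1, -0.8]
opening: 0.0222
```

{"op": "servo_tool", "data": {
  "rows": [
    [0,0,0,0,0,0],
    [0,0,0,0,0,0]
  ]
}}

```text
clock: 15.27
tool_pos: [0.4935, 0.1015, 0.0421]
orientation: [-180.0, 0.0, -121.9]
force: [-1.1, -0.1, 5.6]
opening: 0.0216
```

{"op": "servo_tool", "data": {
  "rows": [
    [1.2,1.6,0,0,0,0],
    [2.3,3.2,0,0,0,-0.3],
    [3.5,4.8,0,0,0,-0.3],
    [4,5.5,0,0,0,-0.3],
    [4,5.5,0,0,0,-0.3]
  ]
}}

```text
clock: 15.68
tool_pos: [0.5075, 0.1209, 0.0421]
orientation: [180.0, -0.1, -123.1]
force: [-3.5, -5.6, 11.4]
opening: 0.0215
```

{"op": "servo_tool", "data": {
  "rows": [
    [4,5.5,0,0,0,-0.3],
    [4,5.5,0,0,0,-0.3],
    [4,5.5,0,0,0,-0.3],
    [4,5.5,0,0,0,-0.3],
    [4,5.5,0,0,0,-0.3]
  ]
}}

```text
clock: 16.1
tool_pos: [0.5276, 0.1484, 0.0421]
orientation: [180.0, -0.1, -124.6]
force: [-3.4, -4.3, 10.4]
opening: 0.0211
```

{"op": "servo_tool", "data": {
  "rows": [
    [4,5.5,0,0,0,-0.3],
    [4,5.5,0,0,0,-0.3],
    [4,5.5,0,0,0,-0.3],
    [4,5.5,0,0,0,-0.3],
    [4,5.5,0,0,0,-0.3]
  ]
}}

```text
clock: 16.52
tool_pos: [0.5476, 0.1759, 0.0421]
orientation: [180.0, -0.1, -126.1]
force: [-4.8, -4.5, 10.8]
opening: 0.0214
```

{"op": "servo_tool", "data": {
  "rows": [
    [4,5.5,0,0,0,-0.3],
    [4,5.5,0,0,0,-0.3],
    [4,5.5,0,0,0,0],
    [3,4,0,0,0,0],
    [1.5,2,0,0,0,0]
  ]
}}

```text
clock: 16.93
tool_pos: [0.5645, 0.1988, 0.0421]
orientation: [-180.0, -0.1, -126.7]
force: [-4.5, -5.4, 10.5]
opening: 0.0217
```

```bash
cat > m.py <<'E'
from h import *
Y=((18,100,80),(34,255,255));G=((40,80,30),(85,255,255))
def run(tag):
    print({k:np.round(v,4) for k,v in ctrl.get_obs().items() if k in('clock','tool_pos','orientation','force','moment')})
    for n in('top','side'):
        p,d,c=snap(n,f'{tag}_{n}.png'); W=cloud(d,c); hsv=cv2.cvtColor(p,cv2.COLOR_RGB2HSV); X,Yw,Z=W[...,0],W[...,1],W[...,2]
        m=(hsv[...,1]<70)&(hsv[...,2]>120)&(Z>.027)&(Z<.043)&(X>.44)&(X<.7)&(Yw>.08)&(Yw<.33)
        k,l,s,_=cv2.connectedComponentsWithStats(m.astype(np.uint8)); i=1+s[1:,4].argmax()
        q=(W[l==i][:,:2]*1000).astype(np.float32); r=cv2.minAreaRect(q); print(n,'H',len(q),np.round(r[0],1),np.round(r[1],1),round(r[2],1))
        print('  green',circ(W,(.48,.7,.1,.34),(.115,.135),p,G))
E
python3 -c "import m;m.run('p1')"
```

```text
{'clock': np.float64(16.9333), 'tool_pos': array([0.5645, 0.1988, 0.0421]), 'orientation': array([-1.799883e+02, -9.970000e-02, -1.266516e+02]), 'force': array([-4.5176, -5.4118, 10.4587]), 'moment': array([-1.7162,  1.3299, -0.0166])}
top H 95 [577.1 287. ] [43.3 22.1] 8.8
  green 0
side H 320 [599.9 241. ] [112.2 106.6] 8.1
  green 0
```

{"op": "servo_tool", "data": {
  "rows": [
    [1.5,2,0.5,0,0,0],
    [2.5,3.5,0,0,0,0],
    [2.5,3.5,0,0,0,0],
    [2.5,3.5,0,0,0,0],
    [1.5,2,0,0,0,0]
  ]
}}

```text
clock: 17.45
tool_pos: [0.5748, 0.2133, 0.0421]
orientation: [180.0, -0.1, -126.7]
force: [-2.6, -3.7, 5.9]
opening: 0.0213
```

{"op": "servo_tool", "data": {
  "rows": [
    [1,1.5,0,0,0,0],
    [1,1.5,0,0,0,0],
    [1,1.5,0,0,0,0],
    [0,0,0,0,0,0]
  ]
}}

```text
clock: 17.78
tool_pos: [0.5779, 0.2179, 0.0422]
orientation: [180.0, -0.1, -126.7]
force: [-1.6, -2.9, 5.5]
opening: 0.0213
```

{"op": "servo_tool", "data": {
  "rows": [
    [0.7,1.1,0,0,0,0],
    [0.7,1.1,0,0,0,0],
    [0.7,1.1,0,0,0,0],
    [0.7,1.1,0,0,0,0],
    [0,0,0,0,0,0]
  ]
}}

```text
clock: 18.2
tool_pos: [0.5806, 0.2221, 0.0421]
orientation: [180.0, -0.1, -126.7]
force: [-2.5, -3.9, 5.2]
opening: 0.0214
```

{"op": "servo_tool", "data": {
  "rows": [
    [0.6,0.8,0,0,0,0],
    [0.6,0.8,0,0,0,0],
    [0.6,0.8,0,0,0,0],
    [0,0,0,0,0,0]
  ]
}}

```text
clock: 18.53
tool_pos: [0.5823, 0.2244, 0.0422]
orientation: [180.0, -0.1, -126.7]
force: [-3.5, -3.8, 5.1]
opening: 0.0214
```

Still free. I'll continue in small steps until both stops push back.

{"op": "servo_tool", "data": {
  "rows": [
    [0.6,0.8,0,0,0,0],
    [0.6,0.8,0,0,0,0],
    [0,0,0,0,0,0]
  ]
}}

```text
clock: 18.78
tool_pos: [0.5824, 0.2246, 0.0421]
orientation: [180.0, -0.3, -126.7]
force: [-5.9, -7.5, 9.6]
opening: 0.0217
```

{"op": "servo_tool", "data": {
  "rows": [
    [0.6,0.8,0,0,0,0],
    [0,0,0,0,0,0]
  ]
}}

```text
clock: 18.95
tool_pos: [0.5823, 0.2246, 0.0421]
orientation: [179.9, -0.4, -126.7]
force: [-8.1, -9.6, 11.9]
opening: 0.0214
```

{"op": "servo_tool", "data": {
  "rows": [
    [0.6,0.8,0.4,0,0,0],
    [0,0,0,0,0,0],
    [0,0,0,0,0,0]
  ]
}}

```text
clock: 19.2
tool_pos: [0.5823, 0.2247, 0.0421]
orientation: [179.9, -0.5, -126.7]
force: [-8.3, -11.5, 10.5]
opening: 0.0214
```

```bash
python3 - <<'E'
import m; m.run('p2')
from h import *
a=cv2.imread('pics/p2_side.png')[120:240,240:400]; p,d,c=snap('wrist','p2_w.png'); b=cv2.imread('pics/p2_w.png')
t=cv2.imread('pics/p2_top.png')[100:250,190:350]
cv2.imwrite('pics/c6.png',np.hstack([cv2.resize(a,(400,300),interpolation=3),cv2.resize(t,(400,300),interpolation=3)]))
E
```

```text
{'clock': np.float64(19.2), 'tool_pos': array([0.5823, 0.2247, 0.0421]), 'orientation': array([ 179.9153,   -0.4569, -126.7295]), 'force': array([ -8.3059, -11.5055,  10.5435]), 'moment': array([-4.0639,  2.6156, -0.0501])}
top H 80 [600.7 314.3] [51.5 20.5] 8.1
  green 0
side H 277 [619.8 247.6] [111.5  72.3] 9.0
  green 0
```

View pics/c6.png

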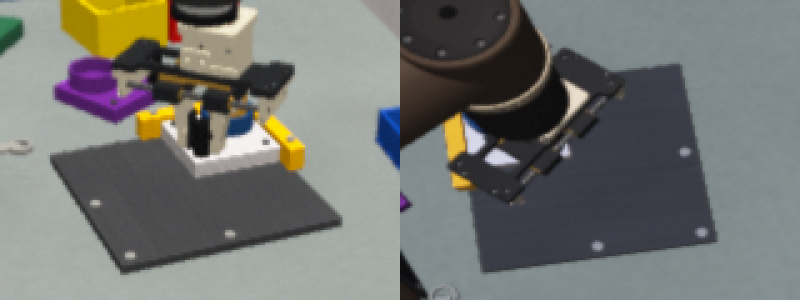

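View pics/p2_w.png

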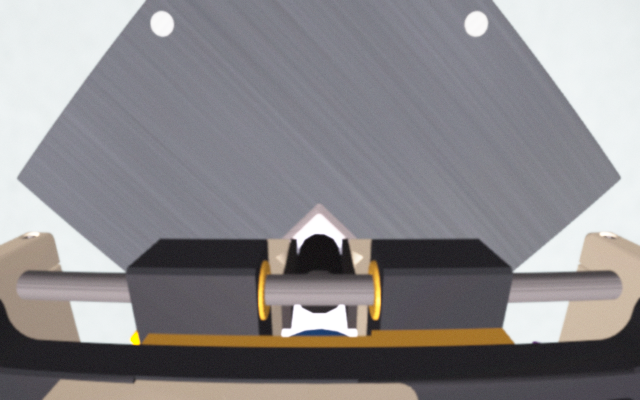

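The side panel shows the housing against both stops at (215,140), with the peg gripped at (200,130). The wrist view shows the peg on the side away from the corner. I'll check yaw, tilt and nesting numerically.

```bash
python3 - <<'E'
from h import *
p,d,c=snap('side'); W=cloud(d,c); hsv=cv2.cvtColor(p,cv2.COLOR_RGB2HSV); X,Y,Z=[W[...,i] for i in range(3)]
m=(hsv[...,1]<70)&(hsv[...,2]>150)&(Z>.028)&(Z<.041)&(X>.53)&(X<.72)&(Y>.15)&(Y<.34)
q=W[m]; A=np.c_[q[:,:2]-q[:,:2].mean(0),np.ones(len(q))]; s=np.linalg.lstsq(A,q[:,2],rcond=None)[0]; print('tilt deg',np.rad2deg(s[:2]).round(2),'z',s[2].round(4),len(q))
r=np.deg2rad(8.3);R=np.array([[np.cos(r),np.sin(r)],[-np.sin(r),np.cos(r)]]); f=q[:,:2]@R.T*1000
def edge(i,j,sign):   # outer boundary of coordinate j versus i
    b=[]
    for a in np.arange(f[:,i].min(),f[:,i].max(),6):
        k=f[(f[:,i]>=a)&(f[:,i]<a+6)]
        if len(k)>3: b.append((a+3,(sign*k[:,j]).max()*sign))
    b=np.array(b); b=b[abs(b[:,1]-np.median(b[:,1]))<4]; k=np.polyfit(b[:,0],b[:,1],1); print('edge',j,sign,'pos',np.median(b[:,1]).round(1),'slope deg',np.rad2deg(k[0]).round(2),len(b))
edge(0,1,-1); edge(1,0,-1); edge(1,0,1)
for nm,lo,hi in(('green',(40,80,30),(85,255,255)),('brass',(8,80,60),(17,255,255)),('blue',(100,120,40),(125,255,255))):
  for n in('side','wrist','top'):
    if n!='side': p2,d2,c2=snap(n);W2=cloud(d2,c2)
    else: p2,W2=p,W
    g=(cv2.inRange(cv2.cvtColor(p2,cv2.COLOR_RGB2HSV),lo,hi)>0)&(np.hypot(W2[...,0]-.625,W2[...,1]-.293)<.04)&(W2[...,2]>.04)
    print(nm,n,g.sum(), W2[g].mean(0).round(3) if g.any() else '', W2[g][:,2].max().round(3) if g.any() else '')
o=ctrl.get_obs(); print(o['force'].round(1),o['clock'])
E
```

```text
tilt deg [0.66 1.52] z 0.0342 281
edge 1 -1 pos 122.1 slope deg 0.26 18
edge 0 -1 pos 596.5 slope deg -1.81 12
edge 0 1 pos 702.5 slope deg -1.52 11
green side 0  
green wrist 0  
green top 0  
brass side 2 [0.601 0.297 0.059] 0.06
brass wrist 8 [0.611 0.264 0.041] 0.042
brass top 11 [0.603 0.266 0.481] 0.483
blue side 50 [0.637 0.265 0.051] 0.061
blue wrist 0  
blue top 19 [0.612 0.312 0.057] 0.067
[ -7.7 -11.6  11.6] 19.7
```

```bash
cat > t.py <<'E'
from h import *
def tilt(W,p,box,tag):
    hsv=cv2.cvtColor(p,cv2.COLOR_RGB2HSV); X,Y,Z=[W[...,i] for i in range(3)]
    m=(hsv[...,1]<70)&(hsv[...,2]>150)&(Z>.022)&(Z<.046)&(X>box[0])&(X<box[1])&(Y>box[2])&(Y<box[3])
    m=cv2.erode(m.astype(np.uint8),np.ones((3,3)))>0
    q=W[m]
    for _ in range(4):
        A=np.c_[q[:,:2]-q[:,:2].mean(0),np.ones(len(q))]; s=np.linalg.lstsq(A,q[:,2],rcond=None)[0]; e=q[:,2]-A@s; q=q[abs(e)<2.5*e.std()]
    print(tag,'tilt',np.rad2deg(s[:2]).round(2),'z',s[2].round(4),len(q),'res',e.std().round(5))
    return m
if __name__=='__main__':
    D=np.load('/tmp/side.npz'); tilt(D['W'],D['p'],(.44,.61,.08,.24),'initial')
    Ws=[]
    for i in range(4): p,d,c=snap('side'); Ws.append(cloud(d,c))
    m=tilt(np.nanmean(Ws,0),p,(.53,.72,.15,.34),'now')
    # black plate tilt as bias check
    for nm,W in(('i',D['W']),('n',np.nanmean(Ws,0))):
        q=W[(abs(W[...,2]-.012)<.006)&(W[...,0]>.45)&(W[...,0]<.68)&(W[...,1]>.05)&(W[...,1]<.15)]
        A=np.c_[q[:,:2]-q[:,:2].mean(0),np.ones(len(q))]; s=np.linalg.lstsq(A,q[:,2],rcond=None)[0]; print(nm,'plate',np.rad2deg(s[:2]).round(2),s[2].round(4))
    P=p.copy()
    cv2.imwrite('pics/c8.png',cv2.resize(P[165:205,295:375,::-1],(800,400),interpolation=cv2.INTER_CUBIC))
E
python3 t.py
```

```text
initial tilt [-0.04  1.12] z 0.0342 359 res 0.00191
now tilt [0.75 4.3 ] z 0.0331 183 res 0.00242
i plate [-0.23  1.49] 0.0124
n plate [-0.09  1.16] 0.0124
```

View pics/c8.png

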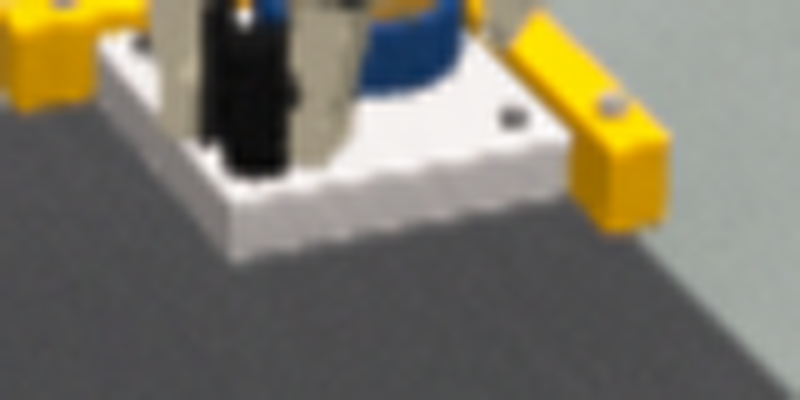

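The housing sits flat on the plate. Its right face is tight along stop A at (568,150), its left-rear corner meets stop B at (100,60), and the blue and brass cups are in place. The wrist reads about 10 N against each stop, with almost no yaw moment. I'll hand in now.

```bash
python3 -c "
from plant import ctrl
o=ctrl.get_obs();print(o['force'],o['moment'],o['opening'],o['clock']);print(ctrl.close_job())"
```

```text
[ -8.39257436 -11.25687666  11.57721556] [-4.02847113e+00  2.67258463e+00  1.97152128e-03] 0.021749785451974014 19.9
the job is handed in; nothing more can be done
None
```

I handed the job in at 19.9 s with the housing home in the corner of the stops and the gripper still holding its peg. The brass cup went into the blue seat first, then the larger green cup into the brass one. I then slid the housing by its peg into the corner.

**Checks that agreed**
- **Nesting:** before the slide, the cup rims measured at the heights expected for a seated nest (about 0.094 m brass, 0.127 m green).
- **Push on the stops:** at the end it was about 10 N against each, with a yaw moment near zero.
- **Home position:** the peg is within about 1 mm of its computed home, and the last picture shows the block flat and tight against both stops.

**Checks that were weak or disagreed**
- **Green cup:** the gripper hid it from all three cameras in the final pose, so I could not see it after the slide. The blue seat and a little of the brass were still visible.
- **Yaw and tilt from depth:** my fits gave yaw slopes between 0.3° and 1.8°, and a tilt reading of 4.3°. I took these as noise, because few pixels were visible and the block's side faces got into the fit. I relied on the picture and the forces instead.
- **Downward push:** about 11 N stayed on the peg, and the tool leaned about 0.5° under the push.

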